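# Open the failed sensor head

## Robot

A 6-joint arm with a two-finger parallel gripper is mounted at the origin on the work surface. World frame = base frame: x ahead of the robot, y to its left, z up, the work surface at z = 0. Lengths are in m, angles in rad, forces in N, time in s.
With the tool pointing down it reaches from about 0.35 to 0.8 m from the base axis. Payload 7.3 kg.
Tool frame: the origin (TCP) lies between the finger pads; the fingertips stand 25 mm ahead of it and the grasp point (between the pads) lies 6 mm ahead of it (r.tip_extent is the distance from the TCP to the fingertips, in m); z points along the fingers, y is the line along which they close (so a half turn about z gives the same grasp; the last joint's range is limited). The gripper opens to 85 mm and grips with 20 to 120 N. Pads are 22 mm wide; open, the fingers measure 114 mm over their backs; the gripper's body (76 mm by 85 mm) begins 54 mm behind the grasp point. The pads swing forward as they close: fully open they stand 13 mm farther back than shut.
Start: joints at [-1.384, 0.342, 1.524, -0, 1.275, -0.146], TCP at [0.172, -0.496, 0.256] pointing down, gripper open.
Joint ranges: [-2.53, 2.53], [-0.77, 2.02], [0.04, 2.7], [-1, 4.14], [0.28, 2.66], [-3.11, 3.11]. Speed limits (rad/s): [2.57, 2.57, 3.14, 3.14, 3.14, 3.14].

## Interface

Orientations are given as a unit quaternion [x, y, z, w].
In Python, from workcell import r, command_gripper, optics gives the robot as it stands. The module is installed in compiled form; this text tells all that it offers. Calls block until the motion is done:
- r.reach(position, orientation): joint-space move of the TCP to a pose.
- r.move_straight(position, orientation=None, speed=0.15, max_force=None): straight line of the TCP; orientation=None keeps the orientation; speed is the mean speed in m/s. With max_force (N) it stops when the force on the tool has changed by that much, and returns True; else False.
- r.movej(angles): joint-space move.
- command_gripper(opening, force=None): finger opening in m; force is the grip in N (None keeps the last); returns when the fingers have stopped.
- r.hold(seconds).
- r.solve_ik(position, orientation): joint angles nearest the present ones, or None.
- r.read_state(): the state.
- optics.get_image(name): name is "scene" or "top"; returns (picture, depth): 420x560x3 uint8, red, green, blue; 420x560 float32, m along the optical axis (not along the pixel's ray), 0 where there is no reading.
- optics.camera_model(name): a dict with "K" (3x3 intrinsics, pixels), "k1" (the pictures are not rectified: a ray, as slopes to the right and down, at radius r is drawn at 1 + k1 r^2 times it, then the intrinsics apply), "R" (3x3) and "t" (3): a world point X has camera coordinates R X + t. Camera axes: x right, y down, z forward; pixel columns grow to the right and rows downward; lengths in m; the calibration is good to about 2 mm. A picture is of the moment at which its call begins. camera_model takes no time and is no camera call.
A pose or a line that the arm cannot do raises r.PlanningError and nothing moves.
- r.finish_job(): hands the job in; it is judged then, once.
The state is a dict: "time_s": time; "joint_positions": joint angles; "dq": joint speeds; "tau": joint torques, N m; "eef_pos": TCP position; "eef_rot": TCP orientation; "contact_force": force on the tool from outside, world axes, zero at the start; "torque": the same for the moment, N m; "grip_width": finger opening in m; "grip_force": force on a finger pad.
Only numpy, scipy, OpenCV 4.12 (cv2) and the standard library are available. Lean on these libraries where they do the work, as an engineer would, in place of code of your own. Each camera call takes 0.05 s, during which the arm holds its last target. There are 200 camera calls.

## Task

One of the two sensor heads in the service cradle has the red marker beside it: it has failed and must be opened. Unscrew the black knurled collar from that head (anticlockwise seen from above) until it frees, lift it off the stud, and set it down gently on the floor of the yellow tray, flat and the same way up, without dropping or forcing it. Leave the other head's collar done up and everything else where it is.

Things in the scene. Friction and masses are not known exactly. Their poses are not given: they have to be found in the camera images.
- cradle: Aluminium base plate fixed to the table, 150 (x) by 250 (y) by 12 mm, origin at the centre of its underside, y along its length. Two sensor heads stand on it, 75 mm to +y (left) and 75 mm to -y (right) of the origin.
- stud_a (a point): The left (+y) head's threaded steel stud, upright, 26 mm over the threads, its tip 39 mm above this point; the point is on its axis at the seat on which the collar's underside rests when done up, 72 mm above the table. Below the seat comes a neck of 38 mm diameter, 22 mm tall, then the head's body of 60 mm diameter.
- stud_b (a point): The right (-y) head's threaded steel stud, upright, 26 mm over the threads, its tip 39 mm above this point; the point is on its axis at the seat on which the collar's underside rests when done up, 72 mm above the table. Below the seat comes a neck of 38 mm diameter, 22 mm tall, then the head's body of 60 mm diameter.
- collar_a_mid (a point): Black knurled round collar (nut) on the left head: 48 mm outside diameter (49 over the knurl), 34 mm tall, open through the middle, 90 g. The point is its centre, half-way up and on its axis, 17 mm above its underside; z is its axis, pointing up, x points to a white dash on its top face.
- collar_b_mid (a point): Black knurled round collar (nut) on the right head: 48 mm outside diameter (49 over the knurl), 34 mm tall, open through the middle, 90 g. The point is its centre, half-way up and on its axis, 17 mm above its underside; z is its axis, pointing up, x points to a white dash on its top face.
- collar_a: The left collar again, origin at the centre of its underside. Both collars: right-handed, rising 24 mm per turn (3.8 mm/rad) as they turn anticlockwise, about 0.3 rad of slack; done up at the start; free to lift straight off after about 3.8 rad (220 degrees). Pulled sooner, the thread stops it after 1 to 2 mm. The hand must rise with it. Stays as left when let go. Grip about 30 N.
- collar_b: The right collar again, origin at the centre of its underside.
- red_marker (a point): Red domed marker, 28 mm across, 10 mm tall, fixed on the base plate 58 mm beyond (cradle +x) the axis of the failed head, whichever that is; the point is its top.
- green_marker (a point): Green marker of the same kind, beside the head that passed.
- tray: Open yellow parts tray, heavy and fixed, 140 (x) by 200 (y) by 30 mm tall, walls 4 mm, floor 4 mm thick; origin at the centre of its underside. The collar's underside ends 4 mm above the origin. The -y half holds the spare ring; the +y half is empty.
- ring_mid (a point): Loose copper-coloured spare ring lying in the -y half of the tray, 38 mm outside, 24 mm inside, 10 mm tall; the point is its centre. Leave it.
- jar_mid (a point): White jar, 52 mm diameter, 70 mm tall, standing; the point is its centre. Leave it.
- vial_mid (a point): Amber bottle, 40 mm diameter, 100 mm tall, standing; the point is its centre. Leave it.
- carton_mid (a point): Cardboard box 60 x 90 x 40 mm; the point is its centre. Leave it.
- driver_grip (a point): Screwdriver with a red handle lying on the table; the point is on its handle. Leave it.
- spanner_grip (a point): Steel spanner lying on the table; the point is on its handle. Leave it.
Not all that is in view belongs to the job. Leave any green or purple look-alike of the collar_b alone.

How it is judged:
On the way:
1. The collar of the head with the red marker has been unscrewed and lifted clear above its stud (((horizontal distance between red_marker and stud_a below 0.1 m and z of collar_a_mid in the frame of stud_a above 0.056 m) or (horizontal distance between red_marker and stud_b below 0.1 m and z of collar_b_mid in the frame of stud_b above 0.056 m))), for 0.1 s.
At the end, for the whole second after the job is handed in: The red-marked head's collar stands upright at rest on the tray floor (tilt < 0.1 rad, height within 3 mm, centre within 48 mm in x and 78 mm in y of the tray's). The other collar moved < 5 mm, turned < 0.3 rad. Jar, bottle, carton, screwdriver, spanner, spare ring moved < 30 mm (((horizontal distance between red_marker and stud_a below 0.1 m and x of collar_a_mid in the frame of tray between -0.048 and 0.048 m and y of collar_a_mid in the frame of tray between -0.078 and 0.078 m and z of collar_a_mid in the frame of tray below 0.024 m and angle between collar_a's own z axis and vertical below 0.1 rad and linear speed of collar_a below 0.02 m/s and distance of collar_b_mid from where it was at the start of the episode below 0.005 m and angle between the x axis of collar_b and the x axis of cradle, either way round below 0.3 rad) or (horizontal distance between red_marker and stud_b below 0.1 m and x of collar_b_mid in the frame of tray between -0.048 and 0.048 m and y of collar_b_mid in the frame of tray between -0.078 and 0.078 m and z of collar_b_mid in the frame of tray below 0.024 m and angle between collar_b's own z axis and vertical below 0.1 rad and linear speed of collar_b below 0.02 m/s and distance of collar_a_mid from where it was at the start of the episode below 0.005 m and angle between the x axis of collar_a and the x axis of cradle, either way round below 0.3 rad)) and distance of each of jar_mid, vial_mid, carton_mid, driver_grip, spanner_grip, ring_mid from where it was at the start of the episode below 0.03 m); the robot touches nothing.
It fails at once if a collar is dropped: off its stud, out of the fingers, and more than 15 mm above where it would stand in the tray ((horizontal distance between collar_a_mid and stud_a above 0.035 m and z of collar_a_mid in the frame of tray above 0.036 m and contact force between the fingers and collar_a below 0.05 N) or (horizontal distance between collar_b_mid and stud_b above 0.035 m and z of collar_b_mid in the frame of tray above 0.036 m and contact force between the fingers and collar_b below 0.05 N)).
It fails at once if a collar is forced: pressed or pulled against the head with more than 150 N (contact force between any of collar_a, collar_b and cradle above 150 N).
It fails at once if the collar of the passed head is undone: lifted by 5 mm or turned by 0.5 rad ((horizontal distance between red_marker and stud_a below 0.1 m and (distance of collar_b_mid from where it was at the start of the episode above 0.005 m or angle between the x axis of collar_b and the x axis of cradle, either way round above 0.5 rad)) or (horizontal distance between red_marker and stud_b below 0.1 m and (distance of collar_a_mid from where it was at the start of the episode above 0.005 m or angle between the x axis of collar_a and the x axis of cradle, either way round above 0.5 rad))).
It also fails if it takes over 58 s, if anything falls off the work surface, if the arm or the gripper's body presses on something with over 40 N, if the wrist force passes 120 N, or if a joint passes its speed limit or range.

## Working session

There is one attempt and no reset: what is moved stays moved. The work goes in short steps, each a Python script; the robot and the scene stay as the last script left them, time stands still between calls to the robot, and variables do not carry over. Pictures are saved under pics/ and viewed, at most 10 in all, crops included, and the job is handed in when it is done.

```bash
mkdir -p pics; python3 - <<'E'
from workcell import r, optics
import cv2,numpy as np
for n in ("scene","top"):
    p,d=optics.get_image(n); cv2.imwrite(f"pics/{n}0.png",p[:,:,::-1]); np.savez(f"{n}0.npz",p=p,d=d)
    m=optics.camera_model(n); print(n,m["K"],m["k1"],m["R"],m["t"], -np.array(m["R"]).T@m["t"])
s=r.read_state(); print(s["time_s"],s["eef_rot"],s["grip_width"])
E
```

```text
scene [[414.11839725   0.         278.40763413]
 [  0.         414.11839725 203.41739869]
 [  0.           0.           1.        ]] 0.021884904756799675 [[ 0.22070735  0.97531655 -0.00677462]
 [ 0.66232424 -0.15497095 -0.73301474]
 [-0.71597127  0.15729474 -0.68017902]] [-0.05672022 -0.35570868  1.43479977] [ 1.27538847 -0.2254908   0.71479675]
top [[379.1193985    0.         280.06539936]
 [  0.         379.1193985  211.43704912]
 [  0.           0.           1.        ]] -0.02253572423425947 [[ 0.0196385  -0.99972905 -0.01249631]
 [-0.9840592  -0.01711805 -0.17701546]
 [ 0.17675358  0.01577343 -0.98412874]] [-0.07794795  0.5861998   1.02858405] [ 0.39658017 -0.08411654  1.11505148]
0.1 [ 9.86184156e-01  1.65651308e-01 -1.75020988e-05 -6.73679808e-04] 0.08566729721121061
```

View pics/scene0.png

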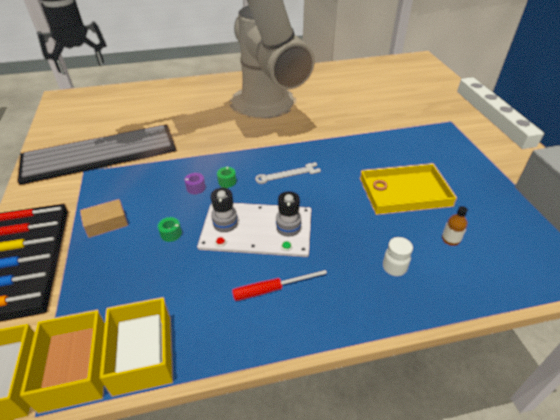

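View pics/top0.png

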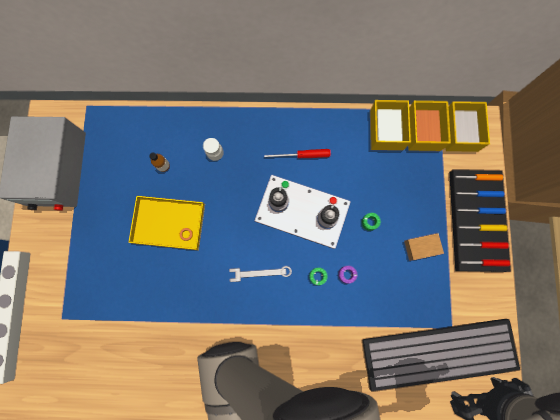

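The scene camera has the red marker at (220,241) and the top camera has it at (333,200), both beside the −y head, so collar_b is the one to open. The tray's empty +y half is to the left in the top view. Next I'll measure the plate, heads and tray.

```bash
cat > h.py <<'E'
import numpy as np,cv2
from workcell import r, optics, command_gripper
from scipy.spatial.transform import Rotation as Rot
def ray(n,uv):
    m=optics.camera_model(n); R=np.array(m["R"]);t=np.array(m["t"])
    p=cv2.undistortPoints(np.float64(uv).reshape(-1,1,2),np.array(m["K"]),np.array([m["k1"],0,0,0,0.]))[:,0]
    return -R.T@t, np.c_[p,np.ones(len(p))]@R
def plane(n,uv,z):
    c,d=ray(n,uv); return c+d*((z-c[2])/d[:,2])[:,None]
def project(n,X):
    m=optics.camera_model(n); R=np.array(m["R"])
    return cv2.projectPoints(np.float64(X).reshape(-1,1,3),cv2.Rodrigues(R)[0],np.array(m["t"]),np.array(m["K"]),np.array([m["k1"],0,0,0,0.]))[0][:,0]
def mask(p,lo,hi,box):
    h=cv2.inRange(cv2.cvtColor(p,cv2.COLOR_RGB2HSV),lo,hi); o=np.zeros_like(h); x0,y0,x1,y1=box; o[y0:y1,x0:x1]=h[y0:y1,x0:x1]; return o
def big(m): return max(cv2.findContours(m,cv2.RETR_EXTERNAL,cv2.CHAIN_APPROX_NONE)[0],key=cv2.contourArea)
def centroid(m):
    M=cv2.moments(big(m)); return [M["m10"]/M["m00"],M["m01"]/M["m00"]]
def rect(n,m,z):
    w=plane(n,big(m)[:,0],z)[:,:2]; return cv2.minAreaRect(np.float32(w*1000))
E
python3 - <<'E'
from h import *
P={n:np.load(n+"0.npz")["p"] for n in("scene","top")}
B={"top":dict(plate=(240,165,365,255),tray=(120,185,215,260)),"scene":dict(plate=(190,180,325,265),tray=(355,155,465,220))}
for n in P:
    p=P[n]; b=B[n]
    print(n,"plate",rect(n,mask(p,(0,0,130),(180,70,255),b["plate"]),.012))
    print("tray",rect(n,mask(p,(20,120,80),(35,255,255),b["tray"]),.03))
    for c,l,h in(("red",(0,150,80),(8,255,255)),("green",(50,120,50),(85,255,255))):
        uv=centroid(mask(p,l,h,b["plate"])); print(c,uv,plane(n,uv,.018))
a=np.vstack([cv2.resize(P["top"][185:235,260:350],None,fx=6,fy=6,interpolation=2),
 np.pad(cv2.resize(P["scene"][180:240,205:305],None,fx=5,fy=5,interpolation=2),((0,0),(0,40),(0,0)))])
cv2.imwrite("pics/c.png",a[:,:,::-1])
E
```

```text
scene plate ((602.9143676757812, -131.8006134033203), (253.42007446289062, 161.089111328125), 72.03253936767578)
tray ((568.7006225585938, 260.5841979980469), (210.9219970703125, 164.0279998779297), 85.24864196777344)
red [219.87421383647796, 240.40251572327043] [[ 0.63156988 -0.22016544  0.018     ]]
green [226.546875, 183.01388888888889] [[ 0.43452688 -0.17908871  0.018     ]]
top plate ((598.1758422851562, -131.85255432128906), (251.17520141601562, 149.54151916503906), 71.96427917480469)
tray ((554.2581787109375, 263.9132080078125), (204.6899871826172, 140.40232849121094), 85.18450927734375)
red [332.6601307189542, 199.9673202614379] [[ 0.63071813 -0.22113549  0.018     ]]
green [284.70666666666665, 184.0] [[ 0.67688704 -0.07872763  0.018     ]]
```

View pics/c.png

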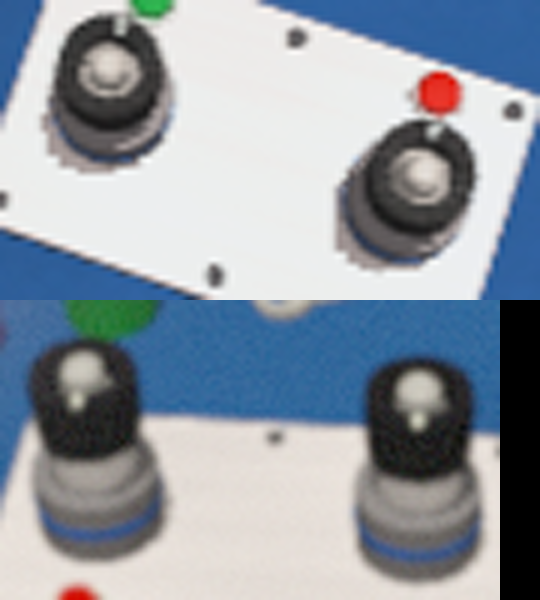

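```bash
cat >> h.py <<'E'
def down(yaw): return (Rot.from_euler("z",yaw)*Rot.from_euler("x",np.pi)).as_quat()
E
python3 - <<'E'
from h import *
print(plane("top",[[330,213.3]],.111), plane("scene",[[221.5,193.5]],.111), project("top",[.575,-.2032,.111]),project("scene",[.575,-.2032,.111]))
print(r.tip_extent)
for xy in((.575,-.2032),(.558,.309)):
  for y in np.arange(-3,3.1,1):
    q=r.solve_ik([*xy,.15],down(y)); print(xy,y,None if q is None else np.round(q,3))
E
```

```text
[[ 0.57416246 -0.20220236  0.111     ]] [[ 0.57994028 -0.20082192  0.111     ]] [[330.37072192 212.9992196 ]] [[220.15246732 192.22027431]]
0.025
(0.575, -0.2032) -3.0 [-0.465  0.591  1.423  0.     1.128 -2.178]
(0.575, -0.2032) -2.0 [-0.465  0.591  1.423 -0.     1.128  3.105]
(0.575, -0.2032) -1.0 [-0.465  0.591  1.423 -0.     1.128  2.105]
(0.575, -0.2032) 0.0 [-0.465  0.591  1.423 -0.     1.128  1.105]
(0.575, -0.2032) 1.0 [-0.465  0.591  1.423 -0.     1.128  0.105]
(0.575, -0.2032) 2.0 [-0.465  0.591  1.423  0.     1.128 -0.895]
(0.575, -0.2032) 3.0 [-0.465  0.591  1.423  0.     1.128 -1.895]
(0.558, 0.309) -3.0 [ 0.386  0.639  1.332  0.     1.17  -1.327]
(0.558, 0.309) -2.0 [ 0.386  0.639  1.332  0.     1.17  -2.327]
(0.558, 0.309) -1.0 [ 0.386  0.639  1.332 -0.     1.17   2.956]
(0.558, 0.309) 0.0 [ 0.386  0.639  1.332 -0.     1.17   1.956]
(0.558, 0.309) 1.0 [ 0.386  0.639  1.332 -0.     1.17   0.956]
(0.558, 0.309) 2.0 [ 0.386  0.639  1.332 -0.     1.17  -0.044]
(0.558, 0.309) 3.0 [ 0.386  0.639  1.332  0.     1.17  -1.044]
```

```bash
cat >> h.py <<'E'
def joints(pos,yaw,q6=None):
    q=np.array(r.solve_ik(pos,down(yaw)))
    if q6 is not None: assert abs((q[5]-q6+np.pi)%(2*np.pi)-np.pi)<.15,(q,q6); q[5]+=2*np.pi*round((q6-q[5])/(2*np.pi))
    return q
def st(tag=""):
    s=r.read_state(); print(tag,round(s["time_s"],2),np.round(s["eef_pos"],4),"F",np.round(s["contact_force"],1),"M",np.round(s["torque"],2),"grip",round(s["grip_width"],4),round(s["grip_force"],1),"q6",round(s["joint_positions"][5],3)); return s
B=np.array([.575,-.203]); Y0=-1.495
E
python3 - <<'E'
from h import *
r.movej(joints([*B,.20],Y0,2.6)); st("above")
print(r.move_straight([*B,.102],speed=.08,max_force=15)); st("down")
command_gripper(.054,30); st("54"); command_gripper(.051,30); st("51")
E
```

```text
above 2.43 [ 0.5748 -0.2035  0.2001] F [0.5 0.6 1.1] M [ 0.01 -0.02 -0.  ] grip 0.0858 0.0 q6 2.6
False
down 3.81 [ 0.5753 -0.2031  0.1026] F [-0.  -0.4  0.5] M [-0.02 -0.02 -0.01] grip 0.0851 0.0 q6 2.601
54 4.22 [ 0.575  -0.203   0.1021] F [ 0.5 -0.9 -0.4] M [-0.02  0.01  0.01] grip 0.0541 0.0 q6 2.601
51 4.44 [ 0.575 -0.203  0.102] F [0.4 0.1 0.8] M [ 0.01 -0.04 -0.02] grip 0.0512 0.0 q6 2.601
```

```bash
python3 - <<'E'
from h import *
command_gripper(.04,30); st("grip")
for a in(.3,.8,1.3):
    z=.102+.0038*max(0,a-.15)
    r.movej(joints([*B,z],Y0+a,2.6-a)); s=st(a)
    if np.linalg.norm(s["contact_force"])>40: print("STOP");break
p,d=optics.get_image("scene"); cv2.imwrite("pics/u1.png",cv2.resize(p[130:290,140:360],None,fx=3,fy=3)[:,:,::-1])
E
```

```text
grip 4.66 [ 0.5751 -0.2031  0.1022] F [ 0.9 -0.2  2.6] M [-0.    0.04  0.02] grip 0.0473 31.2 q6 2.601
0.3 5.05 [ 0.575  -0.203   0.1025] F [-0.  -0.7  0.2] M [0.01 0.02 0.01] grip 0.0477 31.1 q6 2.305
0.8 5.6 [ 0.575  -0.203   0.1044] F [0.5 0.1 0.9] M [-0.02 -0.   -0.03] grip 0.0475 31.0 q6 1.805
1.3 6.15 [ 0.575  -0.203   0.1063] F [-0.9 -0.3  0.2] M [-0.01  0.01  0.03] grip 0.0475 31.0 q6 1.305
```

View pics/u1.png

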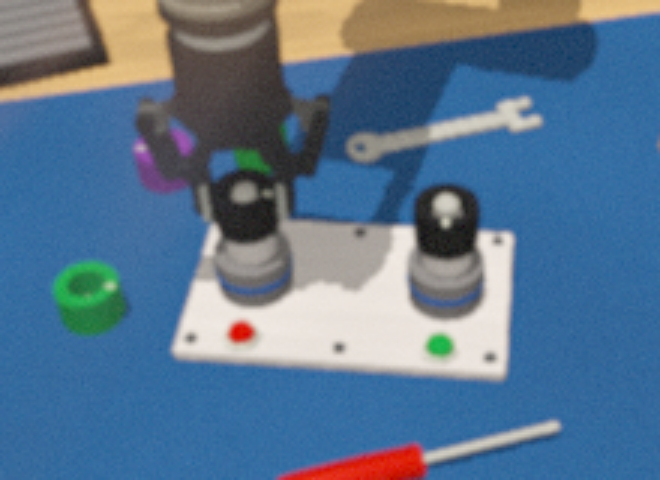

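The picture shows the collar gripped and its white dash turned anticlockwise from the front to the right, at (268,193). The forces are close to zero, so I'll carry on and lift it clear.

```bash
python3 - <<'E'
from h import *
for a in(1.8,2.4,3.0,3.6,4.0,4.4):
    z=.102+.0038*max(0,a-.15)
    r.movej(joints([*B,z],Y0+a,2.6-a)); s=st(a)
    if np.linalg.norm(s["contact_force"])>40: raise SystemExit("STOP")
print("stopped" if r.move_straight([*B,.135],speed=.03,max_force=12) else "ok"); s=st("lift1")
if s["eef_pos"][2]>.133:
    print(r.move_straight([*B,.20],speed=.08,max_force=12)); st("lift2")
    p,d=optics.get_image("scene"); cv2.imwrite("pics/l1.png",cv2.resize(p[90:290,140:360],None,fx=2.5,fy=2.5)[:,:,::-1])
E
```

```text
1.8 6.75 [ 0.575  -0.203   0.1083] F [-0.1  0.2  0.6] M [ 0.   -0.01  0.07] grip 0.0475 31.0 q6 0.805
2.4 7.38 [ 0.575  -0.203   0.1105] F [0.5 0.2 0.3] M [-0.07 -0.03 -0.01] grip 0.0477 31.0 q6 0.205
3.0 8.0 [ 0.5751 -0.203   0.1128] F [-0.4 -0.   0.2] M [-0.08 -0.1   0.01] grip 0.0477 31.0 q6 -0.395
3.6 8.62 [ 0.575  -0.203   0.1151] F [0.5 0.  1.1] M [-0.01 -0.05 -0.03] grip 0.0475 31.0 q6 -0.995
4.0 9.09 [ 0.5749 -0.203   0.1166] F [ 0.4 -1.   1.2] M [ 0.02  0.02 -0.03] grip 0.0476 31.1 q6 -1.394
4.4 9.56 [ 0.575  -0.2029  0.1182] F [ 0.2 -0.5 -0.1] M [ 0.03 -0.02  0.02] grip 0.0473 31.1 q6 -1.794
ok
lift1 10.27 [ 0.5749 -0.2029  0.135 ] F [ 0.9  1.  -0.7] M [ 0.02  0.02 -0.02] grip 0.0475 31.1 q6 -1.799
False
lift2 11.23 [ 0.5747 -0.2029  0.1994] F [ 0.2  0.  -1.1] M [ 0.   -0.03  0.01] grip 0.048 31.1 q6 -1.799
```

View pics/l1.png

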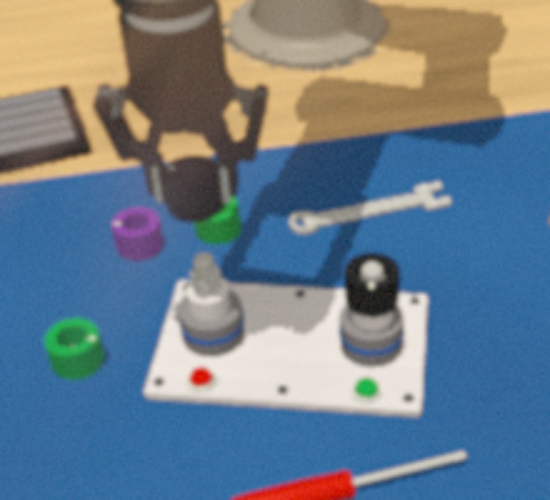

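The bare stud on the red-marked head is visible at (205,275), and the collar is held level between the fingers at (192,188). I'll carry it to the tray's +y half.

```bash
python3 - <<'E'
from h import *
T=np.array([.5543,.2639])+.042*np.array([.0837,.9965])
r.movej(joints([*T,.20],1.487,.47)); st("above")
print(r.move_straight([*T,.06],speed=.1,max_force=15)); st("60")
print(r.move_straight([*T,.028],speed=.02,max_force=5)); st("floor")
p,d=optics.get_image("scene"); cv2.imwrite("pics/t1.png",cv2.resize(p[110:240,340:480],None,fx=4,fy=4)[:,:,::-1])
E
```

```text
above 13.23 [0.5581 0.3051 0.1999] F [-0.2  0.4 -0.3] M [ 0.01 -0.01  0.01] grip 0.0477 31.1 q6 0.464
False
60 14.78 [0.5582 0.3059 0.0607] F [ 0.9 -0.2 -0.2] M [-0.04 -0.01  0.02] grip 0.0471 31.1 q6 0.465
True
floor 15.96 [0.5577 0.3057 0.0342] F [ 0.2 -0.5  4.4] M [-0.04  0.06 -0.04] grip 0.0477 31.5 q6 0.465
```

View pics/t1.png

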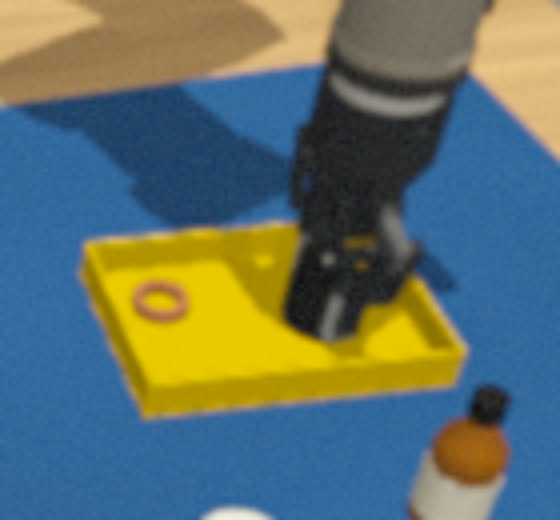

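The collar touched the floor at TCP z = 0.034, as predicted. It sits in the tray's +y half at about (325,300), well clear of the ring. I'll release it, back off and check.

```bash
python3 - <<'E'
from h import *
command_gripper(.068); st("open")
x,y,_=r.read_state()["eef_pos"]
print(r.move_straight([x,y,.20],speed=.1,max_force=10)); st("up")
r.movej([-1.384,.342,1.524,0,1.275,-.146]); st("home")
p,d=optics.get_image("scene"); cv2.imwrite("pics/f.png",cv2.resize(p[120:310,70:480],None,fx=1.9,fy=1.9)[:,:,::-1])
p,d=optics.get_image("top"); m=mask(p,(0,0,0),(180,255,70),(135,200,200,245)); u=centroid(m); print(u,plane("top",u,.025))
E
```

```text
open 16.34 [0.5569 0.3054 0.0329] F [ 0.7 -0.5 -0.1] M [ 0.04 -0.03 -0.03] grip 0.0679 0.0 q6 0.465
False
up 18.16 [0.5567 0.3053 0.1993] F [-0.2  0.1  0.7] M [ 0.07 -0.01 -0.03] grip 0.0678 0.0 q6 0.465
home 21.28 [ 0.1722 -0.4962  0.2563] F [ 0.5 -0.   0.6] M [ 0.05  0.01 -0.01] grip 0.0681 0.0 q6 -0.146
[153.11587659894656, 220.69224981188862] [[0.55835592 0.30457931 0.025     ]]
```

View pics/f.png

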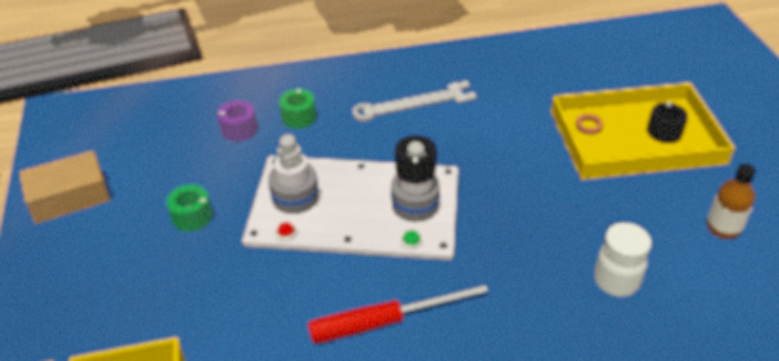

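The collar stands flat in the tray's +y half at (667,122). The other collar is still done up at (415,165), and nothing else has moved.

```bash
python3 -c "
from workcell import r
print(r.finish_job())"
```

```text
the job is handed in; nothing more can be done
None
```

I unscrewed the collar from the red-marked (right, −y) head, set it upright on the floor of the tray's empty half, and handed the job in at about 21 s; the last picture shows everything else where it was, but the hand-in call returned no verdict.

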